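Lock the rotary stage before the lamp test

TASK

Lock the rotary stage on the bench: push the black stud round until the slot in the disc lines up with the steel bar, either way round, then push the bar by its red end plate through the slot until its nose is fully home against the yellow end stop. Only push with the fingertips; do not lift the bar or anything else, and leave the other things on the plate and bench where they are.

Things in the scene. Friction and masses are not known exactly. Their poses are not given: they have to be found in the camera images.
- lock_plate: grey metal base plate, bolted to the bench, 160 mm along its x, 350 mm along its y, 12 mm thick. Origin: on the bench surface under the disc's axis; the plate reaches from y = -250 to +100 mm. The bar slides towards the plate's +y along x = 0, on a dark rail strip 30 mm wide (y = -237 to -52 mm, top 15 mm above the bench). A low bolt head at each corner.
- lock_disc (a joint): angle of the slotted disc, rad: from the plate's +x axis to the black stud, growing counter-clockwise seen from above; travel -0.4 to 3.54, at the start 0.5 to 2.64. The slot lies along the bar at 0 and at 3.14 (either will do). The disc stays where it is left; turning takes about 3 N at the stud. The bar cannot enter if the slot is out of line by more than about 0.15 rad.
- disc_slot (a point): centre of the slot's floor, on the disc's axis. Silvery disc 100 mm across, turning on the plate; the slot is 20 mm wide with a blue floor, 15 mm above the bench (level with the rail), open at both ends, and runs straight across at right angles to the line from the axis to the stud. The two half-moon cheeks beside it are 31 mm above the bench.
- stud (a point): top centre of the black push stud on the disc: upright cylinder 16 mm across, 38 mm from the disc's axis, from 31 to 66 mm above the bench
- lock_bar: loose steel bar 14 x 14 mm, about 0.25 kg, lying on the rail and through the guide, held only by friction. Origin: centre of its underside (15 mm above the bench) below the front face of the red push plate at its tail. Its +y points to the nose, 163 mm away; the last 10 mm taper to 6 mm. The push plate is 36 mm wide, 8 mm thick (y = -8 to 0) and stands 17 to 55 mm above the bench.
- bar_nose (a point): centre of the tip of the bar's nose, 22 mm above the bench; in the plate's frame y is -58 to -70 mm at the start (short of the disc) and 70 mm when home
- guide_top (a point): centre of the top of the dark fixed bridge that guides the bar, in the plate's frame y = -88 to -55 mm, 45 mm wide, top 35 mm above the bench, its roof 2 mm above the bar. With the bar home the front of the push plate stops 5 mm short of it
- stop_face (a point): point on the face of the yellow end stop that the nose meets, 70 mm from the disc's axis along the plate's +y, 22 mm above the bench. The stop is 44 mm wide, its top 34 mm above the bench; before it two dark fixed jaws 20 mm apart, tops 31 mm, from y = 53 mm
- lens_barrel: small black lens barrel, 32 mm across and 40 mm tall, standing loose on the base plate beside the bar, on the +x side of the plate; origin at the centre of its underside; leave it alone
- thumb_nut: small brass thumb nut, 22 mm across and 16 mm tall, lying loose on the base plate beside the bar, on the -x side of the plate; origin at the centre of its underside; leave it alone
- screwdriver: red-handled screwdriver lying on the bench at the far side of the base plate; origin at the centre of its underside; leave it alone
- bin_small: yellow open parts bin, 75 x 100 x 40 mm, on the bench beyond the base plate; origin at the centre of its underside; leave it alone
- bin_large: yellow open parts bin with a divider, 100 x 100 x 50 mm, on the bench; origin at the centre of its underside; leave it alone
- glue_bottle: white glue bottle with red cap, 44 mm across and 130 mm tall, on the bench; origin at the centre of its underside; leave it alone
- carton: cardboard box, 100 x 80 x 60 mm, on the bench; origin at the centre of its underside; leave it alone
Mind the look-alikes: they are no part of the job. Leave any green look-alike of the lock_bar alone.

How it is judged:
By the outcome, as a careful person would: the job done as asked, in the order asked, and still so for the second after the job is handed in, with the robot touching nothing.
It also fails if it takes over 54 s, if anything falls off the work surface, if the arm or the gripper's body presses on something with over 40 N, if the wrist force passes 120 N, or if a joint passes its speed limit or range.

ROBOT

A 6-joint arm with a two-finger parallel gripper is mounted at the origin on the work surface. World frame = base frame: x ahead of the robot, y to its left, z up, the work surface at z = 0. Lengths are in mm, angles in rad, forces in N, time in s.
With the tool pointing down it reaches from about 275 to 725 mm from the base axis. Payload 5.6 kg.
Tool frame: the origin (TCP) lies between the finger pads; the fingertips stand 25 mm ahead of it and the grasp point (between the pads) lies 6 mm ahead of it (bot.finger_overhang is the distance from the TCP to the fingertips, in mm); z points along the fingers, y is the line along which they close (so a half turn about z gives the same grasp; the last joint's range is limited). The gripper opens to 85 mm and grips with 20 to 120 N. Pads are 22 mm wide; open, the fingers measure 114 mm over their backs; the gripper's body (76 mm by 85 mm) begins 54 mm behind the grasp point. The pads swing forward as they close: fully open they stand 13 mm farther back than shut.
Start: joints at [1.523, 0.255, 0.108, 0, -1.424, -0.285], TCP at [179.653, 519.825, 256.283] pointing down, gripper open.
Joint ranges: [-2.95, 2.95], [-1.21, 1.97], [-1.09, 1.5], [-2.87, 1.71], [-2.94, -0.07], [-3.05, 3.05]. Speed limits (rad/s): [2.57, 2.57, 3.14, 3.14, 3.14, 3.14].

INTERFACE

Orientations are given as a unit quaternion [x, y, z, w].
In Python, from rig import bot, camera gives the robot as it stands.
- The arm moves only by the shell command python3 -m pendant 'ROWS' [FORCE]. ROWS is JSON, one flat list of numbers, 5 for each row, row after row: the shift along the tool's x, y, z in m, then the turn about the tool's z in degrees, then the opening, from 0 (shut) to 1 (fully open). A call has 1 to 10 rows; each row is the pose to reach, as a shift and turn from the pose commanded when the call began, along the tool's axes at that moment; what a row does not reach only later rows make up. A row lasts 1/8 s, in which the tool goes at most 62.5 mm and 10.7 degrees, less where a joint would pass 70% of its speed; a pose out of reach is approached as far as the arm can. A call with a gripper value outside its range is refused whole. The fingers move at their own pace and stop on an object; FORCE is the grip in N (left out, the last holds). Time passes only in rows, so rows that repeat a pose let the fingers close. It gives the time, the measured TCP pose, the force, the opening and the grip force at its end, in the units of the state.
- bot.sense(): the state, without advancing time (a new reading comes with each control period).
- camera(name): name is "scene" or "top"; returns a dict with "pixels" (420x560x3 uint8, blue, green, red), "fx", "fy", "cx", "cy" (pixels), "dist_coeffs" ([k1, k2, p1, p2, k3] as OpenCV has them; the pictures are not rectified), "R" (3x3) and "t" (3): a world point X has camera coordinates R X + t. Camera axes: x right, y down, z forward; pixel columns grow to the right and rows downward; lengths in mm; the calibration is good to about 2 mm. A picture is of the moment at which its call begins. There is no depth.
- bot.hand_in(): hands the job in; it is judged then, once.
The state is a dict: "t": time; "qpos": joint angles; "qd": joint speeds; "tau": joint torques, N m; "ee_pos": TCP position; "tool_rot": TCP orientation; "ft_force": force on the tool from outside, world axes, zero at the start; "ft_torque": the same for the moment, N m; "finger_gap": opening from 0.0 (shut) to 1.0 (fully open); "gripper_force": force on a finger pad.
Only numpy, scipy, OpenCV 4.12 (cv2) and the standard library are available. Lean on these libraries where they do the work, as an engineer would, in place of code of your own. Each camera call takes 0.05 s, during which the arm holds its last target. There are 200 camera calls.

## Working session

There is one attempt and no reset: what is moved stays moved. The work goes in short steps, Python scripts to look and compute and a shell command to move; the robot and the scene stay as the last step left them, time stands still between calls to the robot, and variables do not carry over. Pictures are saved under pics/ and viewed, at most 10 in all, crops included, and the job is handed in when it is done.

```bash
ls; mkdir -p pics; cat > h.py <<'E'
import numpy as np, cv2
from rig import bot, camera
def K(c): return np.array([[c["fx"],0,c["cx"]],[0,c["fy"],c["cy"]],[0,0,1.]])
def ray(c,uv):
    p=cv2.undistortPoints(np.array([[uv]],float),K(c),np.array(c["dist_coeffs"],float))[0,0]
    R=np.array(c["R"]);t=np.array(c["t"]);return -R.T@t, R.T@np.array([p[0],p[1],1])
def onz(c,uv,z):
    o,d=ray(c,uv);return o+d*(z-o[2])/d[2]
def proj(c,X):
    return cv2.projectPoints(np.array(X,float).reshape(-1,3),cv2.Rodrigues(np.array(c["R"],float))[0],np.array(c["t"],float),K(c),np.array(c["dist_coeffs"],float))[0][:,0]
E
python3 - <<'E'
from h import *
for n in("top","scene"):
    c=camera(n);cv2.imwrite(f"pics/{n}0.png",c["pixels"]);print(n,ray(c,(280,210)))
print(bot.sense())
E
```

```text
pics
top (array([ 371.20653619,    4.95244874, 1473.08522639]), array([ 0.16685373,  0.00945394, -0.9859775 ]))
scene (array([1025.67836454, -711.78026067,  739.58780836]), array([-0.39183225,  0.6769228 , -0.6232006 ]))
{'t': 0.1, 'qpos': array([ 1.52261583e+00,  2.55677239e-01,  1.07125564e-01, -3.67749288e-04,
       -1.42392196e+00, -2.84604572e-01]), 'qd': array([-0.00073028, -0.00231731,  0.00193611,  0.00048165,  0.00165273,
        0.00062952]), 'tau': array([-1.57639010e-03, -3.87604272e+01,  2.38476026e+01,  5.37780136e+00,
       -3.74147683e-03,  4.51743560e-06]), 'ee_pos': array([179.5035749 , 519.45492868, 255.49678214]), 'tool_rot': array([ 9.86183827e-01, -1.65652418e-01, -8.16950451e-05,  8.54248164e-04]), 'ft_force': array([-0.72261691,  0.04933813, -0.19848843]), 'ft_torque': array([0.04240592, 0.03253178, 0.03654556]), 'gripper_force': 0.0, 'finger_gap': 0.9998693666724108}
```

View pics/top0.png

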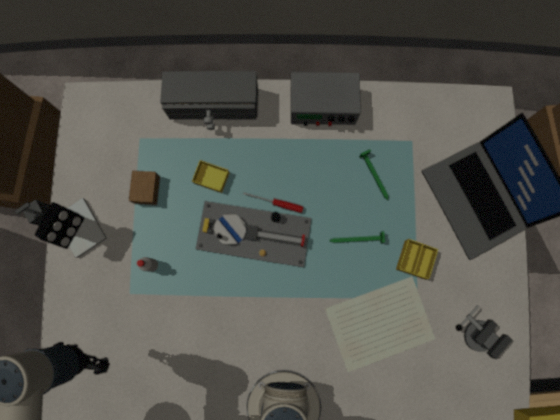

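View pics/scene0.png

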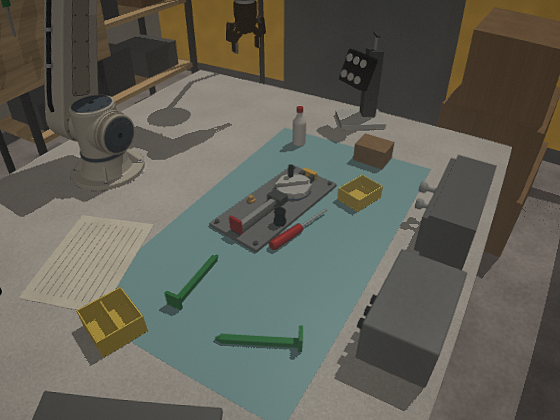

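The top view shows the plate at about (253,233), the disc at (230,229), the red push plate at (304,240) and the stud near (220,236). Things that could be taken for the bar:
- the steel bar with the red end at (280,237), which is my choice
- the green bar at (358,239)
- the green bar at (375,175)
- the red screwdriver at (288,205)

Next is one close crop to check the choice.

```bash
python3 - <<'E'
from h import *
a=cv2.imread("pics/top0.png")[195:275,190:320]; b=cv2.imread("pics/scene0.png")[155:255,200:345]
a=cv2.resize(a,(780,480),interpolation=cv2.INTER_CUBIC)
a=np.clip(a.astype(float)*1.6,0,255).astype(np.uint8)
cv2.imwrite("pics/crop_top.png",a)
b=np.clip(cv2.resize(b,(780,538),interpolation=cv2.INTER_CUBIC)*1.5,0,255).astype(np.uint8);cv2.imwrite("pics/crop_sc.png",b)
E
```

```text
(no output)
```

View pics/crop_top.png

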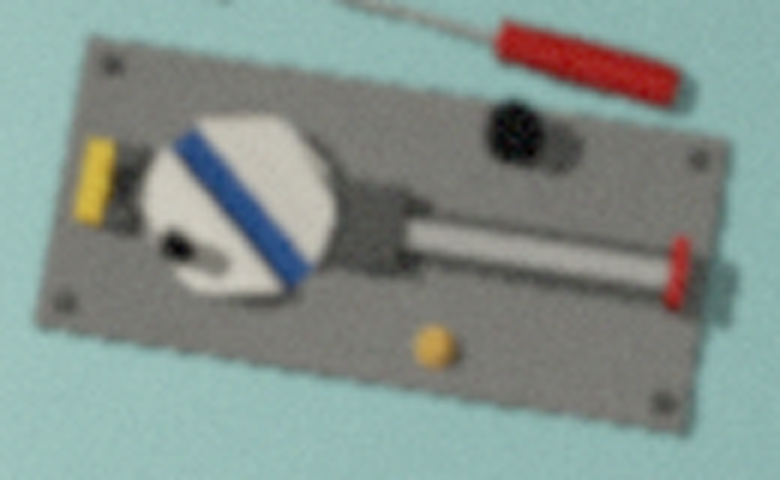

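View pics/crop_sc.png

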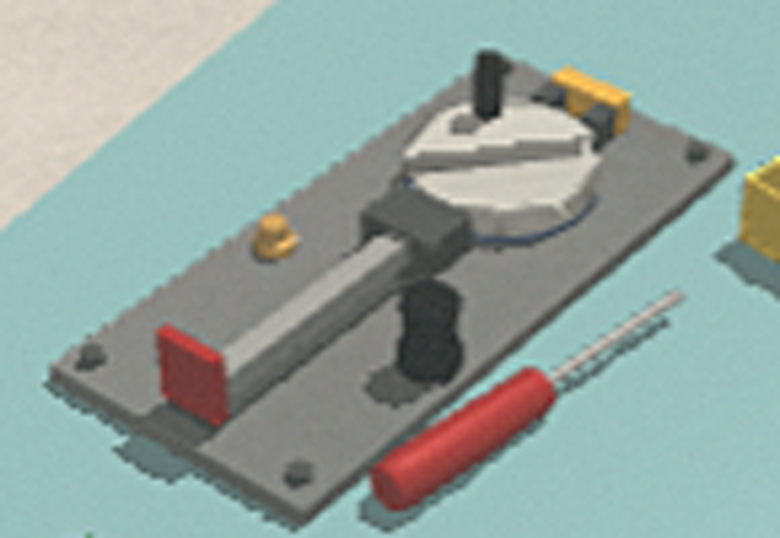

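The crops show the grey steel bar with its red plate at top pixel (304,240) and the nose inside the guide. The blue slot is near (230,229), the stud top near (220,236), and the yellow stop at (206,225). The lens barrel is at (276,217) and the nut at (262,253). Now I'll measure.

```bash
cat > m.py <<'E'
from h import *
def blob(img,lo,hi,box):
    x0,y0,x1,y1=box;h=cv2.cvtColor(img[y0:y1,x0:x1],cv2.COLOR_BGR2HSV)
    m=cv2.inRange(h,np.array(lo),np.array(hi))
    n,l,s,c=cv2.connectedComponentsWithStats(m)
    i=1+np.argmax(s[1:,4]);ys,xs=np.nonzero(l==i)
    p=np.c_[xs+x0,ys+y0].astype(np.float32);r=cv2.minAreaRect(p)
    return p.mean(0),r,len(p)
def look(box=(190,195,320,275)):
    c=camera("top");I=c["pixels"];o={}
    for n,lo,hi,z in(("stop",(18,140,80),(32,255,255),34),("slot",(105,120,50),(125,255,255),15)):
        p,r,k=blob(I,lo,hi,(190,200,250,260) );q=cv2.boxPoints(r)
        w=np.array([onz(c,u,z)[:2] for u in q]);e1,e2=w[1]-w[0],w[2]-w[1]
        L=e1 if np.linalg.norm(e1)>np.linalg.norm(e2) else e2
        o[n]=onz(c,p,z)[:2];print(n,p,k,o[n].round(1),"sizes",np.linalg.norm(e1).round(1),np.linalg.norm(e2).round(1),"dir",np.degrees(np.arctan2(L[1],L[0]))%180)
    h=cv2.cvtColor(I,cv2.COLOR_BGR2HSV)[225:258,292:320]
    m=((h[...,0]<8)|(h[...,0]>172))&(h[...,1]>140)&(h[...,2]>70);ys,xs=np.nonzero(m)
    p=np.array([xs.mean()+292,ys.mean()+225]);o["red"]=onz(c,p,50)[:2]
    q=cv2.boxPoints(cv2.minAreaRect(np.c_[xs+292,ys+225].astype(np.float32)))
    print("red",p,len(xs),o["red"].round(1),[onz(c,u,55)[:2].round(0).tolist() for u in q])
    g=I.max(2)[222:250,205:255].astype(int)
    return c,o
E
python3 - <<'E'
from m import *
c,o=look();d=o["stop"]-o["red"];th=np.degrees(np.arctan2(d[1],d[0]));print("axis",th,np.linalg.norm(d))
g=c["pixels"].max(2);print(g[230:245,212:232])
# bolt heads
for u in((208.7,205.8),(306.5,221.5),(300.5,262),(200.7,245.3)):print("bolt",onz(c,u,15)[:2].round(1))
for u in((205,201.5),(311.5,219),(304.5,267),(196.5,249.5)):print("corner",onz(c,u,12)[:2].round(1))
s=camera("scene");o1,d1=ray(s,(290.5,166))
g=s["pixels"].max(2);print(g[160:182,282:300])
E
```

```text
stop [205.54546 224.89091] 55 [564.2 253.3] sizes 39.9 13.2 dir 170.88153591793414
slot [230.08035 229.59822] 112 [552.7 177.2] sizes 12.2 94.5 dir 40.6929665461667
red [302.55555556 240.11111111] 27 [518.5 -52.3] [[503.0, -47.0], [534.0, -51.0], [533.0, -59.0], [502.0, -54.0]]
axis 81.49648241084599 309.07478194180436
[[ 44  66 102 120 128 127 127 128 127 129 129 126 126 117  97  75  68  73
   80  80]
 [ 41  59  94 117 126 126 124 126 127 129 127 126 127 122 112  92  73  63
   73  80]
 [ 37  58  81 107 119 115 112 112 118 122 126 126 125 126 121 111  89  71
   69  78]
 [ 46  58  82  97 102  91  78  81  98 113 124 127 128 126 125 123 110  85
   68  69]
 [ 61  63  82  90  80  58  45  44  65  91 111 122 125 125 125 127 121 107
   85  66]
 [ 73  74  79  81  70  44  24  23  31  57  86 104 109 115 124 123 125 118
  105  80]
 [ 77  75  77  80  65  42  18  18  11  26  59  81  88  98 106 114 123 122
  116  96]
 [ 74  74  75  77  64  53  37  28  19  35  55  74  78  81  86  99 114 123
  121 112]
 [ 76  77  75  75  72  64  65  56  51  58  68  76  76  77  80  88 106 123
  124 121]
 [ 74  78  76 
[... 1607 characters left out ...]
 90  89  88  88  82  66]
 [ 88  88  86  86  86  75  46  33  40  39  34  71 103 109 104  98  78  44]
 [ 84  83  84 106 125 104  53  36  41  38  32  82 113 113 114 109 114 108]
 [ 98 124 142 148 153 120  42  33  36  36  25 107 145 140 139 139 140 141]
 [140 149 131 100 104  97  65  33  31  22  45 117 150 144 143 142 143 143]
 [146 127  89  83  86  90  88  72  56 108 142 142 145 142 141 141 141 141]
 [147 119  79  84  86  84  81 116 137 143 146 143 140 141 141 141 142 140]
 [144 116  75  79  80  79 111 143 147 144 142 142 141 141 141 140 140 141]
 [142 137 134 136 137 134 139 143 140 140 140 141 141 143 144 147 146 148]
 [141 141 141 142 144 145 145 146 148 147 147 149 151 128  97  99 100 100]]
```

Checks against the given sizes:
- **Plate:** its +y axis lies at 81.5° by the corners, bolts and stop-to-push-plate line alike.
- **Disc axis:** about (552,177), and the slot, stop and plate corners agree to about 2 mm.
- **Slot:** it lies at 40.7°, so the stud is at about 2.43 rad. I'll push it 0.71 rad counter-clockwise to 3.14.
- **Bar:** the push plate is at y ≈ -232, so the nose is at about -65, inside the given range.

I'll move over the spot beyond the stud with the fingers shut.

```bash
python3 -m pendant '[0.042,0.015,0,0,0, 0.084,0.029,0,-2,0, 0.126,0.044,0,-4,0, 0.168,0.059,0,-6,0, 0.21,0.073,0,-8,0, 0.252,0.088,0,-10.5,0, 0.294,0.102,0,-10.5,0, 0.336,0.117,0,-10.5,0, 0.378,0.132,0,-10.5,0, 0.42,0.1465,0,-10.5,0]' 40
python3 - <<'E'
from m import *
s=bot.sense();print(s["ee_pos"],s["tool_rot"],s["ft_force"],s["finger_gap"],bot.finger_overhang)
c={n:camera(n) for n in("top","scene")}
C=np.array([552,177,0.]);ax=np.radians(-8.5);ex=np.array([np.cos(ax),np.sin(ax),0]);ey=np.array([-ex[1],ex[0],0])
# stud by measured pixels
print("stud top-view on z=66:",onz(c["top"],(219.3,235.9),66)); print("scene pred stud top",proj(c["scene"],[527.2,205.8,66]), "top pred",proj(c["top"],[527.2,205.8,66]))
print("scene ray stud top on z=66",onz(c["scene"],(290.8,166),66))
E
```

```text
t: 1.45
ee_pos: [529.7, 243.1, 256.1]
tool_rot: [0.997, -0.075, -0.0, 0.0]
ft_force: [0.0, 0.9, -0.9]
finger_gap: -0.002
gripper_force: 0.0
[529.67901107 243.08420288 256.07968279] [ 9.97208295e-01 -7.46698029e-02 -1.78779987e-04  6.54626016e-05] [ 0.00242439  0.87654553 -0.89645183] -0.001887472972460253 25.0
stud top-view on z=66: [526.38407503 203.87274874  66.        ]
scene pred stud top [[290.19152708 165.61069868]] top pred [[218.68601651 235.62683468]]
scene ray stud top on z=66 [529.63026116 204.91182377  66.        ]
```

```bash
python3 -m pendant '[0,0,0.05,0,0, 0,0,0.1,0,0, 0,0,0.14,0,0, 0,0,0.17,0,0, 0,0,0.188,0,0, 0,0,0.188,0,0]'
python3 - <<'E'
from m import *
a=camera("scene")["pixels"][110:230,210:360];b=camera("top")["pixels"][195:275,190:290]
cv2.imwrite("pics/pre.png",np.vstack([cv2.resize(a,(375,300),interpolation=cv2.INTER_CUBIC),cv2.resize(b,(375,300),interpolation=cv2.INTER_CUBIC)]))
E
```

```text
t: 2.3
ee_pos: [527.5, 243.8, 66.8]
tool_rot: [0.997, -0.075, -0.001, 0.001]
ft_force: [-0.6, 0.5, 0.6]
finger_gap: -0.001
gripper_force: 0.0
```

View pics/pre.png

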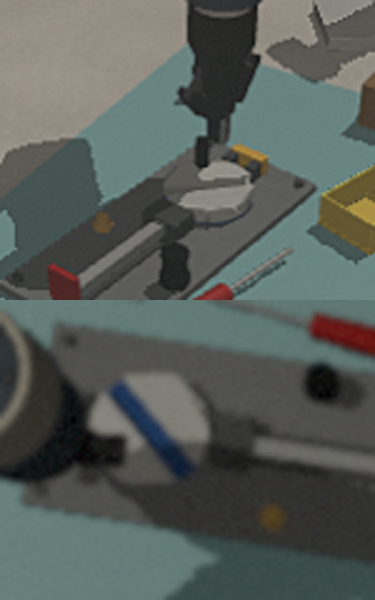

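The fingertips stand just beyond the stud, clear of the stop, and touch nothing. Pushing now, in small rows.

```bash
python3 -m pendant '[0,0.005,0,0,0, 0,0.01,0,0,0, 0,0.014,0,0,0, 0,0.018,0,0,0, 0,0.022,0,0,0, 0,0.026,0,0,0, 0,0.029,0,0,0, 0,0.032,0,0,0, 0,0.034,0,0,0, 0,0.034,0,0,0]'
python3 - <<'E'
from m import *
look()
E
```

```text
t: 3.65
ee_pos: [523.3, 211.2, 68.2]
tool_rot: [0.997, -0.075, -0.0, -0.001]
ft_force: [-1.9, 4.2, -0.2]
finger_gap: 0.001
gripper_force: 1.9Traceback (most recent call last):
  File "<stdin>", line 2, in <module>
  File "m.py", line 12, in look
    p,r,k=blob(I,lo,hi,(190,200,250,260) );q=cv2.boxPoints(r)
          ~~~~^^^^^^^^^^^^^^^^^^^^^^^^^^^^
  File "m.py", line 6, in blob
    i=1+np.argmax(s[1:,4]);ys,xs=np.nonzero(l==i)
        ~~~~~~~~~^^^^^^^^^
    return _wrapfunc(a, 'argmax', axis=axis, out=out, **kwds)
    return bound(*args, **kwds)
ValueError: attempt to get argmax of an empty sequence
```

```bash
cat >> m.py <<'E'
def slot():
    c=camera("top");p,r,k=blob(c["pixels"],(100,90,25),(128,255,255),(205,205,255,255))
    q=cv2.boxPoints(r);w=np.array([onz(c,u,15)[:2] for u in q]);e=[w[1]-w[0],w[2]-w[1]];L=max(e,key=np.linalg.norm)
    a=np.degrees(np.arctan2(L[1],L[0]))%180
    print("slot",k,onz(c,p,15)[:2].round(1),[np.linalg.norm(x).round(0) for x in e],"dir",a.round(1),"left",81.5-a)
E
python3 -c "
from m import *
slot()"
```

```text
slot 115 [548.7 164.7] [np.float64(18.0), np.float64(72.0)] dir 72.4 left 9.139521863374299
```

```bash
python3 -m pendant '[0,0.002,0,0,0, 0,0.004,0,0,0, 0,0.006,0,0,0, 0,0.006,0,0,0]'; python3 -m pendant '[0,-0.02,0,0,0, 0,-0.03,0,0,0, 0,-0.03,-0.06,0,0, 0,-0.05,-0.12,0,0, 0,-0.1,-0.12,0,0, 0,-0.14,-0.12,0,0, 0,-0.14,-0.12,0,0]'
python3 -c "
from m import *
slot();look()"
```

```text
t: 4.25
ee_pos: [522.8, 204.2, 68.3]
tool_rot: [0.997, -0.075, 0.0, 0.0]
ft_force: [-0.1, 2.5, -0.7]
finger_gap: 0.002
gripper_force: 1.1
t: 5.12
ee_pos: [543.5, 345.8, 187.2]
tool_rot: [0.997, -0.073, -0.0, 0.0]
ft_force: [0.0, 0.3, 0.2]
finger_gap: 0.0
gripper_force: 0.0
slot 131 [554.4 176.6] [np.float64(14.0), np.float64(99.0)] dir 81.7 left -0.1758067907104106
stop [205.54546 224.89091] 55 [564.2 253.3] sizes 39.9 13.2 dir 170.88153591793414
slot [230.05103 228.9796 ] 98 [554.7 177.3] sizes 11.5 94.6 dir 82.02359881307873
red [302.5        240.23076923] 26 [518.1 -52.2] [[503.0, -47.0], [534.0, -51.0], [533.0, -58.0], [502.0, -54.0]]
```

The slot is within 1° of the bar (81.7–82.0° against 81.5°), and the bar hasn't moved. Next I'll go behind the red plate.

```bash
python3 -m pendant '[0.003,0.044,0,0,0, 0.007,0.088,0,0,0, 0.01,0.132,0,0,0, 0.013,0.176,0,0,0, 0.017,0.22,0,0,0, 0.02,0.264,0,0,0, 0.024,0.308,0,0,0, 0.027,0.352,0,0,0, 0.03,0.396,0,0,0, 0.0335,0.4405,0,0,0]'; python3 -m pendant '[0,0,0,0,0, 0,0,0,0,0]'
```

```text
t: 6.48
ee_pos: [510.3, -99.7, 188.8]
tool_rot: [0.997, -0.075, 0.0, 0.0]
ft_force: [0.1, 0.6, -0.1]
finger_gap: 0.003
gripper_force: 0.0
t: 6.72
ee_pos: [510.8, -98.0, 188.5]
tool_rot: [0.997, -0.075, 0.0, 0.0]
ft_force: [-0.3, -0.4, -0.8]
finger_gap: -0.0
gripper_force: 0.0
```

```bash
python3 -m pendant '[0,0,0.045,0,0, 0,0,0.09,0,0, 0,0,0.115,0,0, 0,0,0.133,0,0, 0,0,0.133,0,0]'
python3 - <<'E'
from m import *
a=camera("scene")["pixels"][130:270,180:345];b=camera("top")["pixels"][190:280,225:345]
cv2.imwrite("pics/pre2.png",np.vstack([cv2.resize(a,(400,300),interpolation=cv2.INTER_CUBIC),cv2.resize(b,(400,300),interpolation=cv2.INTER_CUBIC)]))
E
```

```text
t: 7.35
ee_pos: [510.2, -96.8, 54.3]
tool_rot: [0.997, -0.074, -0.001, 0.0]
ft_force: [-0.1, -0.4, -0.1]
finger_gap: 0.003
gripper_force: 0.0
```

View pics/pre2.png

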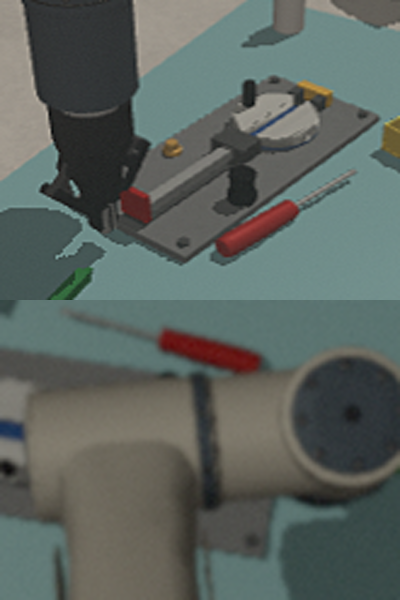

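The fingertips are low, centred and just behind the red plate, and the slot looks in line with the bar. Pushing.

```bash
python3 -m pendant '[0,-0.01,0,0,0, 0,-0.016,0,0,0, 0,-0.021,0,0,0, 0,-0.027,0,0,0, 0,-0.033,0,0,0, 0,-0.039,0,0,0, 0,-0.045,0,0,0, 0,-0.051,0,0,0, 0,-0.057,0,0,0, 0,-0.063,0,0,0]';  python3 -m pendant '[0,-0.006,0,0,0, 0,-0.012,0,0,0, 0,-0.018,0,0,0, 0,-0.024,0,0,0, 0,-0.03,0,0,0, 0,-0.034,0,0,0, 0,-0.034,0,0,0]'
```

```text
t: 8.7
ee_pos: [520.6, -34.9, 55.4]
tool_rot: [0.997, -0.075, 0.0, 0.0]
ft_force: [-0.9, -2.9, 1.9]
finger_gap: -0.002
gripper_force: 1.2
t: 9.57
ee_pos: [525.6, -1.0, 55.0]
tool_rot: [0.997, -0.075, -0.0, -0.0]
ft_force: [-0.6, 0.1, 0.0]
finger_gap: -0.0
gripper_force: 0.0
```

```bash
python3 -m pendant '[0,-0.006,0,0,0, 0,-0.012,0,0,0, 0,-0.018,0,0,0, 0,-0.024,0,0,0, 0,-0.03,0,0,0, 0,-0.036,0,0,0, 0,-0.042,0,0,0, 0,-0.048,0,0,0, 0,-0.053,0,0,0, 0,-0.053,0,0,0]';  python3 -m pendant '[0,-0.002,0,0,0, 0,-0.004,0,0,0, 0,-0.006,0,0,0, 0,-0.006,0,0,0]'; python3 -m pendant '[0,-0.002,0,0,0, 0,-0.003,0,0,0, 0,-0.003,0,0,0]'
```

```text
t: 10.82
ee_pos: [533.7, 51.3, 55.4]
tool_rot: [0.997, -0.074, 0.0, -0.0]
ft_force: [0.0, -0.3, -0.1]
finger_gap: -0.003
gripper_force: 0.0
t: 11.32
ee_pos: [534.5, 56.8, 55.4]
tool_rot: [0.997, -0.075, 0.0, -0.0]
ft_force: [-0.4, -0.7, 1.4]
finger_gap: 0.003
gripper_force: 0.5
t: 11.7
ee_pos: [534.9, 59.8, 55.3]
tool_rot: [0.997, -0.075, 0.0, -0.0]
ft_force: [-0.1, -1.5, 0.7]
finger_gap: -0.0
gripper_force: 0.7
```

```bash
for i in 1 2; do python3 -m pendant '[0,-0.001,0,0,0, 0,-0.002,0,0,0, 0,-0.002,0,0,0]' | grep -E 'pos|ft_force'; done
```

```text
ee_pos: [535.2, 61.7, 55.3]
ft_force: [0.1, -2.3, 1.6]
ee_pos: [535.5, 63.7, 55.3]
ft_force: [-1.0, -2.0, 1.0]
```

```bash
python3 -m pendant '[0,-0.001,0,0,0, 0,-0.002,0,0,0, 0,-0.002,0,0,0]' | grep -E 'pos|ft_force'; python3 -m pendant '[0,-0.001,0,0,0, 0,-0.002,0,0,0, 0,-0.002,0,0,0]' | grep -E 'pos|ft_force'
```

```text
ee_pos: [535.5, 64.9, 55.3]
ft_force: [-1.4, -5.3, 2.5]
ee_pos: [535.3, 65.2, 55.3]
ft_force: [-1.2, -11.5, 3.7]
```

It has stopped at plate y ≈ -113 with the force rising (-117 was expected). One more press to seat it, then I'll back off and check.

```bash
python3 -m pendant '[0,-0.001,0,0,0, 0,-0.003,0,0,0, 0,-0.003,0,0,0]' | grep -E 'pos|ft_force'; python3 -m pendant '[0,0.006,0,0,0, 0,0.02,0,0,0, 0,0.05,0,0,0, 0,0.05,-0.05,0,0, 0,0.08,-0.1,0,0, 0,0.13,-0.15,0,0, 0,0.19,-0.15,0,0, 0,0.25,-0.15,0,0, 0,0.31,-0.15,0,0, 0,0.31,-0.15,0,0]' | grep -E 'pos|ft_force'
python3 - <<'E'
from m import *
a=camera("scene")["pixels"][150:270,200:345];c=camera("top");b=c["pixels"][195:275,190:310]
cv2.imwrite("pics/end.png",np.vstack([cv2.resize(a,(363,300),interpolation=cv2.INTER_CUBIC),cv2.resize(b,(363,300),interpolation=cv2.INTER_CUBIC)]))
h=cv2.cvtColor(c["pixels"],cv2.COLOR_BGR2HSV)[225:250,240:285]
m=((h[...,0]<8)|(h[...,0]>172))&(h[...,1]>120)&(h[...,2]>50);ys,xs=np.nonzero(m)
p=np.array([xs.mean()+240,ys.mean()+225]);w=onz(c,p,52);print(len(xs),p,w)
ey=np.array([.1478,.989]);print("plate y centre",(w[:2]-[552.5,177])@ey,"expected -97")
E
```

```text
ee_pos: [534.9, 65.7, 55.4]
ft_force: [-1.1, -19.9, 6.8]
ee_pos: [489.2, -239.3, 204.8]
ft_force: [0.1, 0.6, -0.4]
44 [259.11363636 233.27272727] [537.85391293  82.26313787  52.        ]
plate y centre -95.85944831682919 expected -97
```

View pics/end.png

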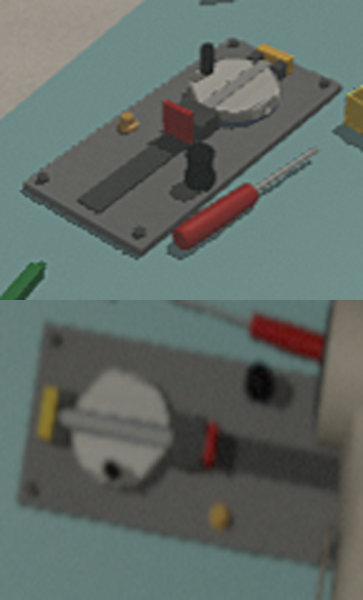

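The bar runs through the slot with its nose at the yellow stop. The push plate measures y = -96 (-97 expected), and the barrel, nut and screwdriver have not moved.

```bash
python3 -c "
from rig import bot
print(bot.hand_in())"
```

```text
the job is handed in; nothing more can be done
None
```

The rotary stage is locked and the job is handed in: the slot lines up with the bar to within 1°, and the bar's nose is home against the yellow stop (pressed to about 20 N) with the arm clear of everything.

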